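Find the high spot of a staining plate with a touch gauge

TASK

The round staining plate is out of level: take the touch gauge from its cradle, stand it upright on its foot on the worktop, let go of it and take it again from above. With the gauge upright, touch its foot lightly on the plate at the red stud, then at the yellow and then at the blue one, to feel how high the plate is at each, and work out which side of the plate is highest. Leave the gauge standing free and upright on the plate at that high spot, as far out from the centre as the touching spots, and do not disturb the other things.

Things in the scene. Friction and masses are not known exactly. Their poses are not given: they have to be found in the camera images.
- gauge_waist (a point): Touch gauge: loose rigid steel rod, 22 mm diameter, 120 mm long, 0.11-0.22 kg, round flat dark foot (32 mm diameter, 8 mm thick) at one end, red end cap of the same 22 mm diameter at the other. This point: on its axis, 70 mm from the foot's underside, 50 mm from the head's end. y axis: from foot to head. It starts lying level in the cradle, axis 62 mm above the worktop, this point midway between the posts.
- gauge_foot (a point): Centre of the flat underside of the gauge's foot; axes as the waist point (y from foot to head, so y is straight up when the gauge stands on its foot).
- gauge: The touch gauge as a whole; origin and axes are those of the waist point.
- cradle: Fixed black cradle, the gauge lies along its y axis. Base 62 x 110 x 10 mm (x, y, z); two posts with V notches, 7 mm thick, 39 mm either side of the middle along y, their tips 63 mm above the worktop and 21 mm either side of the gauge's axis; free space between them. Origin: centre of the underside, on the worktop, below the gauge's waist.
- stand: Fixed level grey round stand, 200 mm diameter, 28 mm high, that carries the plate; origin: centre of its underside, on the worktop. Three studs, 11 mm diameter, 91 mm from the centre, tops 44 mm above the worktop: red along the stand's +x, yellow 120 degrees counter-clockwise from it seen from above, blue 240 degrees. Its yaw says nothing of the plate's slope.
- face_centre (a point): Centre of the plate's upper face, 45 mm above the worktop. The plate: fixed, rigid, flat bare aluminium disc, 164 mm diameter, 7 mm thick. It slopes by 3 degrees in an unknown direction, so that 55 mm from the centre it is up to 3 mm higher or lower than the centre. As it is flat, the high spot may lie anywhere round, also between studs; three touches fix it.
- touch_red (a point): Touching spot at the red stud: on the line from the plate's centre to the stud, 55 mm from the centre; given at the centre's hsix, 45 mm (the real plate is up to 3 mm higher or lower here).
- touch_yellow (a point): Touching spot at the yellow stud, 55 mm from the plate's centre; hsix as for red.
- touch_blue (a point): Touching spot at the blue stud, 55 mm from the plate's centre; hsix as for red.
- stain_0: Bystander, to be left alone: brown bottle, black cap, 40 mm in diameter, 85 mm high; origin at the centre of its underside.
- stain_1: Bystander, to be left alone: brown bottle, white cap, 44 mm in diameter, 90 mm high; origin at the centre of its underside.
- stain_2: Bystander, to be left alone: white bottle, red cap, 34 mm in diameter, 70 mm high; origin at the centre of its underside.
- slide_box: Bystander, to be left alone: beige box, 60 x 90 x 32 mm; origin at the centre of its underside.
- tape_roll: Bystander, to be left alone: tape roll, 82 mm in diameter, 30 mm high, lying flat; origin at the centre of its underside.
- vitamin_b: Bystander, to be left alone: small brown bottle, grey cap, 28 mm in diameter, 58 mm high; origin at the centre of its underside.

How it is judged (in metres and radians):
On the way, in this order (a step that is already met when the one before it is completed fails the run):
1. the gauge stands upright on its foot on the worktop, let go (angle between gauge_foot's own y axis and vertical below 0.12 rad and contact force between the fingers and gauge below 0.1 N and height (world z) of gauge_foot below 0.006 m), for 0.2 s.
2. the held gauge's foot rests on the plate at the red stud's touching spot (contact force between gauge and plate_face above 0.5 N and contact force between the fingers and gauge above 1 N and horizontal distance between gauge_foot and touch_red below 0.02 m and angle between gauge_foot's own y axis and vertical below 0.12 rad), for 0.1 s.
3. the held gauge's foot rests on the plate at the yellow stud's touching spot (contact force between gauge and plate_face above 0.5 N and contact force between the fingers and gauge above 1 N and horizontal distance between gauge_foot and touch_yellow below 0.02 m and angle between gauge_foot's own y axis and vertical below 0.12 rad), for 0.1 s.
4. the held gauge's foot rests on the plate at the blue stud's touching spot (contact force between gauge and plate_face above 0.5 N and contact force between the fingers and gauge above 1 N and horizontal distance between gauge_foot and touch_blue below 0.02 m and angle between gauge_foot's own y axis and vertical below 0.12 rad), for 0.1 s.
At the end, for the whole second after the job is handed in: The gauge stands on the plate by itself, at rest and upright (within 0.12 rad), let go, the centre of its foot within 25 mm of the plate's high spot (the highest point among those 55 mm from its centre) (angle between gauge_foot's own y axis and vertical below 0.12 rad and contact force between the fingers and gauge below 0.1 N and horizontal distance between gauge_foot and high_mark below 0.025 m and height (world z) of gauge_foot between 0.043 and 0.056 m and linear speed of gauge below 0.03 m/s and angular speed of gauge below 0.4 rad/s); the robot touches nothing.
It fails at once if the gauge or the robot presses on the plate with more than 45 N (contact force between any of gauge, the arm and plate_face above 45 N).
It fails at once if one of the six bystanders is moved by more than 20 mm (distance of any of stain_0, stain_1, stain_2, slide_box, tape_roll, vitamin_b from where it was at the start of the episode above 0.02 m).
It also fails if it takes over 61 s, if anything falls off the work surface, if the arm or the gripper's body presses on something with over 40 N, if the wrist force passes 120 N, or if a joint passes its speed limit or range.

ROBOT

A 6-joint arm with a two-finger parallel gripper is mounted at the origin on a cart in front of the work surface, level with it; the furniture and walls round the work are solid. World frame = base frame: x ahead of the robot, y to its left, z up, the work surface at z = 0. Lengths are in m, angles in degrees, forces in N, time in s.
With the tool pointing down it reaches from about 0.35 to 0.975 m from the base axis. Payload 17.4 kg.
Tool frame: the origin (TCP) lies midway between the tips of the shut fingers; the grasp point (between the pads) lies 19 mm behind it; z points along the fingers, y is the direction in which the jaws open and shut (so a half turn about z gives the same grasp; the last joint's range is limited). The gripper opens to 85 mm and grips with 20 to 120 N. Pads are 22 mm wide; open, the fingers measure 114 mm over their backs; the gripper's body (76 mm by 85 mm) begins 54 mm behind the grasp point. The pads swing forward as they close: fully open they stand 13 mm farther back than shut.
Start: joints at [73.407, 6.646, 82.598, -0, 90.757, -2.166], TCP at [0.168, 0.654, 0.231] pointing down, gripper open.
Joint ranges: [-162.19, 162.19], [-47.58, 125.68], [4.15, 143.07], [-65.23, 245.23], [0.69, 171.88], [-170.13, 170.13]. Speed limits (degrees/s): [108.29, 108.29, 127.2, 180, 180, 180].

INTERFACE

Orientations are given as a 3x3 rotation matrix whose columns are the frame's x, y, z axes.
In Python, from rig import arm gives the robot as it stands. The module is installed in compiled form; this text tells all that it offers.
- The arm moves only by the tool move_arm, never from a script. Its argument "deltas" is a list of rows, each a list of 7 numbers: the shift along the tool's x, y, z in m, then the turn, a rotation vector about the tool's x, y, z in degrees, then the opening, from -1 (shut) to 1 (fully open). A call has 1 to 5 rows; each row is the pose to reach, as a shift and turn from the pose measured when the call began, along the tool's axes at that moment; what a row does not reach only later rows make up. A row lasts 1/10 s, in which the tool goes at most 50 mm and 8.59 degrees, less where a joint would pass 70% of its speed; a pose out of reach is approached as far as the arm can. A call with a gripper value outside its range is refused whole. The fingers move at their own pace and stop on an object; "newtons" is the grip in N (left out, the last holds). Time passes only in rows, so rows that repeat a pose let the fingers close. It gives the time, the measured TCP pose, the force and the opening at its end, in the units of the state.
- arm.state(): the state, without advancing time (a new reading comes with each control period).
- arm.snapshot(name): name is "scene" or "top"; returns a dict with "image" (420x560x3 uint8, red, green, blue), "range_z" (420x560 float32, m along the optical axis (not along the pixel's ray), 0 where there is no reading), "intrinsics" (3x3 intrinsics, pixels), "distortion" ([k1, k2, p1, p2, k3] as OpenCV has them; the pictures are not rectified), "extrinsics" (4x4, takes a point from camera to world coordinates). Camera axes: x right, y up, looking along -z (the intrinsics and any distortion apply to the point x, -y, -z); pixel columns grow to the right and rows downward; lengths in m; the calibration is good to about 2 mm. A picture is of the moment at which its call begins.
- arm.hand_in(): hands the job in, once; it reports no verdict.
The state is a dict: "clock": time; "qpos": joint angles; "qvel": joint speeds; "tau": joint torques, N m; "ee_pos": TCP position; "eef_rot": TCP orientation; "ft_force": force on the tool from outside, world axes, zero at the start; "ft_torque": the same for the moment, N m; "opening": finger opening in m.
Only numpy, scipy, OpenCV 4.12 (cv2) and the standard library are available. Lean on these libraries where they do the work, as an engineer would, in place of code of your own. Each camera call takes 0.05 s, during which the arm holds its last target. There are 200 camera calls.

## Working session

There is one attempt and no reset: what is moved stays moved. The work goes in short steps, Python scripts to look and compute and a tool call to move; the robot and the scene stay as the last step left them, time stands still between calls to the robot, and variables do not carry over. Pictures are saved under pics/ and viewed, about 8 in all and at most 12, crops included, and the job is handed in when it is done.

Besides the shell and the picture viewer there is one more tool, called after "Call:" by a JSON object that holds its "name" and its "arguments", one argument or row to a line. move_arm: Moves the arm, as the interface text tells. Its arguments: {"type":"object","properties":{"deltas":{"type":"array"},"newtons":{"type":"number"}},"required":["deltas"]}

```bash
mkdir -p pics; cat > h.py <<'E'
import numpy as np, cv2
from rig import arm
def world(s):
    K=s["intrinsics"];h,w=s["range_z"].shape
    u,v=np.meshgrid(np.arange(w),np.arange(h))
    p=cv2.undistortPoints(np.stack([u,v],-1).reshape(-1,1,2).astype(np.float64),np.array(K,float),np.array(s["distortion"],float)).reshape(h,w,2)
    z=s["range_z"]
    c=np.stack([p[...,0]*z,-p[...,1]*z,-z,np.ones_like(z)],-1)
    W=(c@np.array(s["extrinsics"]).T)[...,:3]; W[z==0]=np.nan
    return W
def save(s,n): cv2.imwrite("pics/"+n+".png",s["image"][...,::-1])
E
python3 - <<'E'
from h import *
st=arm.state(); print({k:np.round(v,3).tolist() for k,v in st.items()})
for n in("scene","top"):
    s=arm.snapshot(n); save(s,n+"0"); np.savez(n+"0.npz",W=world(s),im=s["image"]); print(n,np.round(s["extrinsics"],2).tolist())
E
```

```text
{'clock': 0.0, 'qpos': [73.407, 6.676, 82.636, 0.002, 90.759, -2.165], 'qvel': [0.106, -0.036, -0.209, -0.061, 0.006, 0.075], 'tau': [0.001, -73.196, -63.251, 0.0, 0.006, 0.0], 'ee_pos': [0.168, 0.654, 0.231], 'eef_rot': [[-0.968, 0.249, -0.0], [0.249, 0.968, -0.001], [0.0, -0.001, -1.0]], 'ft_force': [-0.015, 0.124, -0.202], 'ft_torque': [-0.02, 0.012, 0.029], 'opening': 0.085}
scene [[0.63, 0.48, -0.61, -0.55], [-0.78, 0.4, -0.48, -0.91], [0.02, 0.78, 0.62, 1.13], [0.0, 0.0, 0.0, 1.0]]
top [[0.02, 0.99, -0.11, 0.34], [-1.0, 0.02, -0.0, -0.07], [0.0, 0.11, 0.99, 1.55], [0.0, 0.0, 0.0, 1.0]]
```

View pics/top0.png

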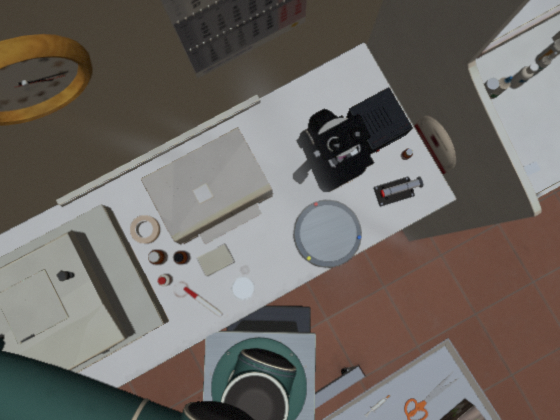

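View pics/scene0.png

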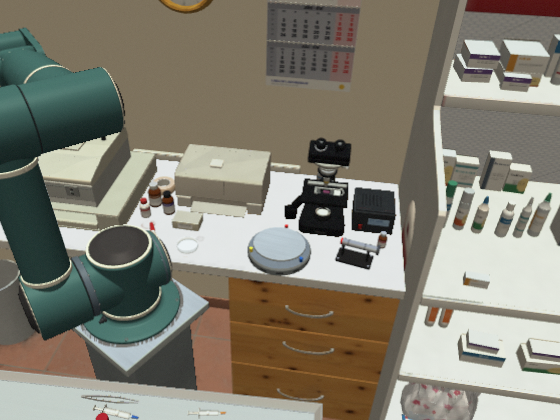

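Top view: the plate is at px (327,233), with the cradle and gauge at about (400,188), red cap to the left at (383,193). vitamin_b is at (407,153), and the microscope and black box are above. Measuring now.

```bash
python3 - <<'E'
from h import *
d=np.load("top0.npz");W=d["W"];im=d["im"]
for n,(u,v) in dict(plate=(327,233),table=(290,240),cap=(384,193),foot=(419,182),waist=(402,187),vit=(407,153),box=(385,120)).items(): print(n,np.round(W[v,u],3))
hsv=cv2.cvtColor(im,cv2.COLOR_RGB2HSV)
S=im[165:275,285:445]; cv2.imwrite("pics/crop0.png",cv2.resize(S[...,::-1],None,fx=5,fy=5,interpolation=cv2.INTER_CUBIC))
# studs
R=np.zeros(im.shape[:2],bool);R[190:275,285:370]=1
for n,lo,hi in(("red",170,8),("yellow",20,35),("blue",105,130)):
    h=hsv[...,0]; m=((h>=lo)|(h<=hi) if lo>hi else (h>=lo)&(h<=hi))&(hsv[...,1]>(110))&R&(W[...,2]>0.02)
    P=W[m];print(n,m.sum(),np.round(np.median(P,0),4),np.argwhere(m).mean(0) if m.any() else 0)
# plate + stand
m=R&(W[...,2]>.036)&(W[...,2]<.056);P=W[m];
(c,r)=cv2.minEnclosingCircle(P[:,:2].astype(np.float32));print("plate",c,r,P.mean(0))
A=np.c_[P[:,:2]-c,np.ones(len(P))];print("slope",np.linalg.lstsq(A,P[:,2],rcond=None)[0])
m=R&(W[...,2]>.018)&(W[...,2]<.056);print("stand",cv2.minEnclosingCircle(W[m][:,:2].astype(np.float32)))
# gauge
R[:]=0;R[170:210,370:432]=1
m=R&(W[...,2]>.064)&(W[...,2]<.09);P=W[m];print("gauge n",m.sum(),P.mean(0),P.min(0),P.max(0))
l=cv2.fitLine(P[:,:2].astype(np.float32),cv2.DIST_HUBER,0,.01,.01).ravel();t=(P[:,:2]-l[2:])@l[:2];print(l,t.min(),t.max())
m=R&(W[...,2]>.003)&(W[...,2]<.09);print("cradle",cv2.minAreaRect(W[m][:,:2].astype(np.float32)))
# things near
for n,(a,b,c_,d_) in dict(vit=(143,163,398,416)).items():
    Q=W[a:b,c_:d_].reshape(-1,3);Q=Q[Q[:,2]>.03];print(n,Q.mean(0),Q.max(0))
E
```

```text
plate [ 0.439 -0.185  0.045]
table [ 0.419 -0.079 -0.002]
cap [ 0.556 -0.344  0.07 ]
foot [ 0.589 -0.443  0.073]
waist [ 0.573 -0.394  0.076]
vit [ 0.676 -0.412  0.058]
box [ 0.762 -0.341  0.095]
red 2 [ 0.5226 -0.1506  0.0458] [204.  315.5]
yellow 10 [ 0.3664 -0.1317  0.0427] [258.  308.2]
blue 10 [ 0.4303 -0.277   0.0424] [236.7 358.7]
plate (0.45818689465522766, -0.1836734563112259) 0.10799530893564224 [ 0.44051901 -0.18779664  0.04487023]
slope [-0.04192529 -0.01684218  0.04406006]
stand ((0.4543475806713104, -0.18665994703769684), 0.11260735243558884)
gauge n 310 [ 0.57477649 -0.3961484   0.07087055] [ 0.54126754 -0.45288903  0.06405815] [ 0.60725198 -0.336056    0.08259716]
[ 0.3292637  -0.944238    0.5728951  -0.39114583] -0.05680256919880693 0.06305230594988427
cradle ((0.5767349004745483, -0.40475574135780334), (0.11789751052856445, 0.18338000774383545), 0.9014475345611572)
vit [ 0.67836373 -0.41554281  0.04716949] [ 0.69079776 -0.4033966   0.0629268 ]
```

View pics/crop0.png

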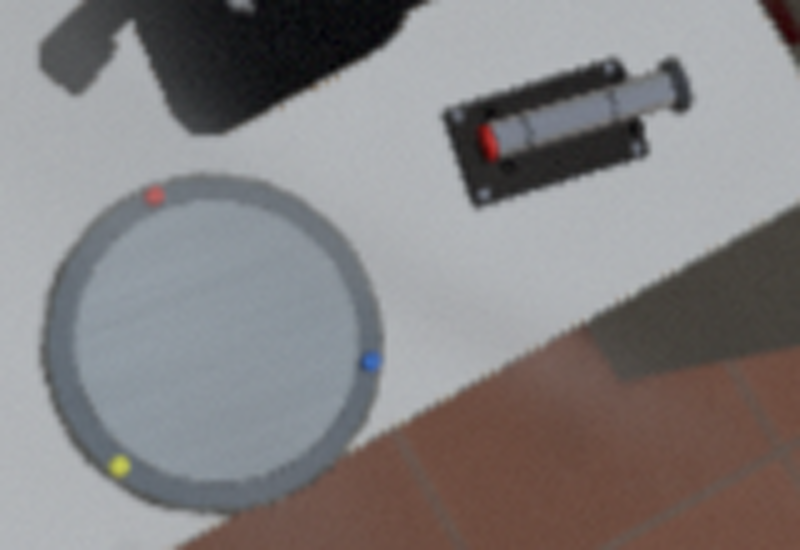

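```bash
cat >> h.py <<'E'
def delta(p,R=None,st=None):
    "tool-frame shift and rotation vector (deg) from current pose to p,R"
    from scipy.spatial.transform import Rotation as Ro
    st=st or arm.state();R0=np.array(st["eef_rot"]);p0=np.array(st["ee_pos"])
    R=R0 if R is None else R
    return np.round(np.r_[R0.T@(np.array(p)-p0),np.degrees(Ro.from_matrix(R0.T@R).as_rotvec())],4)
def tool(z,y):
    z=np.array(z,float);z/=np.linalg.norm(z);y=np.array(y,float);y-=z*(y@z);y/=np.linalg.norm(y)
    return np.c_[np.cross(y,z),y,z]
d_=np.array([.329,-.944,0]);d_/=np.linalg.norm(d_);Z=np.array([0,0,1.])
yj=np.array([-d_[1],d_[0],0])
E
python3 - <<'E'
from h import *
from scipy.spatial.transform import Rotation
d=np.load("top0.npz");W=d["W"].reshape(-1,3);W=W[np.isfinite(W[:,0])]
W2=np.load("scene0.npz")["W"].reshape(-1,3);W=np.r_[W,W2[np.isfinite(W2[:,0])]]
xs=np.arange(.1,.95,.05);ys=np.arange(.75,-.6,-.05)
print("cm max height; cols y:",[int(round(y*100)) for y in ys])
for x in xs[::-1]:
    print(f"{x:.2f}",*[ (lambda q:f"{int(q.max()*100):3d}" if len(q) else "  .")(W[(abs(W[:,0]-x)<.025)&(abs(W[:,1]-y)<.025)&(W[:,2]<.8),2]) for y in ys])
T=np.load("top0.npz")["W"].reshape(-1,3);c=np.array([.440,-.1865])
P=T[np.hypot(*(T[:,:2]-c).T)<.07];P=P[abs(P[:,2]-.045)<.01];print("slope in 70mm",np.linalg.lstsq(np.c_[P[:,:2]-c,np.ones(len(P))],P[:,2],rcond=None)[0],len(P))
print("to swing: ",delta([.44,-.05,.42],tool(-Z,yj)))
E
```

```text
cm max height; cols y: [75, 70, 65, 60, 55, 50, 45, 40, 35, 30, 25, 20, 15, 10, 5, 0, -5, -10, -15, -20, -25, -30, -35, -40, -45, -50, -55]
0.90   .   .   .   .   .   .   .   .   .   .   .   .   .   .   .  64  65  65   1   0   0   1  70  71  58  58  50
0.85   .   .   .   .   .   .   .   .   .   .   .   .   .  63  64  64  65   0   0   1   0   9  10  73  50  75  76
0.80   .   .   .   .   .   .   .   .   .   .   .  61  71  69  64   3   0   0   0   8   9   9  10  73  75  75  74
0.75   .   .   .   .   .   .   .   .   .   .  79  78  73   3  13   1   0  13  23  22  14   9  10  10  74  45   8
0.70   .   .   .   .   .   .   .   .  79  79  79  53  14  14  14   0   0  10  30  31  32  14  10   9  44  44  43
0.65   .   .   .   .   .   .  57  75  79  79  14  14  14  15  14  14   0  14  32  33  33  14   0   5   6  43  43
0.60   .   .   .   . -66  61  66  71  79  14  14  14  14  14  14  14   1   8  31  32  14  14   6   7   8   1  42
0.55   .   .   .  60  60  60   4   1  14  14  15  15  15  14  14  14  13   1  14  14   2   1   8   8   7   0  41
0.50   .  58  59  60  39   8   8   0   3  14  14  15  15
[... 409 characters left out ...]
 22  23  24  28  28  22   9   8   7   1   3   2   2   2   1   1   1   0 -81 -82 -82 -81 -82 -81 -82
0.25   .   .  57  57  23  24  23  23  22   8   1   2   2   2   2   2   1   0 -81 -81 -81 -82 -81 -80 -82 -81 -82
0.20   .   .  57  57  57  57  55  23  22   8   8   0   2   1   0   1 -82 -82 -82 -82 -81 -82 -82 -81 -82 -82 -82
0.15 -83 -83  57  56  56  57  59  59  59  59  57   0   1   0   1  16   1   0   0 -73 -82 -82 -81 -82 -82 -81  -7
0.10 -82 -82 -82  22  57  58  59  60  61  62  62  62  62  64  66  64  23  20   1 -73 -82 -82 -82 -82  -7  -7  -7
slope in 70mm [-0.0467474  -0.01737861  0.04489652] 1834
to swing:  [-4.38600e-01 -6.13800e-01 -1.88700e-01 -5.65000e-02  2.74000e-02
  5.63598e+01]
```

Call:
{"name": "move_arm", "arguments": {
  "deltas": [
    [0,0,-0.05,0,0,0,1],
    [0,0,-0.1,0,0,0,1],
    [0,0,-0.15,0,0,0,1],
    [0,0,-0.19,0,0,0,1],
    [0,0,-0.19,0,0,0,1]
  ],
  "newtons": 80
}}

```text
clock: 0.6
ee_pos: [0.1682, 0.6539, 0.4272]
eef_rot: [[-0.968, 0.249, 0.002], [0.249, 0.968, 0.007], [-0.0, 0.007, -1.0]]
ft_force: [0.4, -0.2, 0.4]
opening: 0.0853
```

Call:
{"name": "move_arm", "arguments": {
  "deltas": [
    [-0.03,-0.04,0,0,0,6,1],
    [-0.06,-0.08,0,0,0,12,1],
    [-0.09,-0.12,0,0,0,18,1],
    [-0.12,-0.16,0,0,0,24,1],
    [-0.15,-0.2,0,0,0,28,1]
  ]
}}

```text
clock: 1.1
ee_pos: [0.2638, 0.4212, 0.4252]
eef_rot: [[-0.736, 0.677, 0.002], [0.677, 0.736, 0.006], [0.003, 0.005, -1.0]]
ft_force: [0.1, 0.6, -0.2]
opening: 0.0853
```

```bash
python3 - <<'E'
from h import *
st=arm.state(); print({k:np.round(st[k],3).tolist() for k in("clock","qpos","ee_pos","eef_rot")})
print(delta([.44,-.05,.42],tool(-Z,yj)))
E
```

```text
{'clock': 1.1, 'qpos': [54.935, -14.721, 85.005, 0.124, 109.383, 7.617], 'ee_pos': [0.264, 0.421, 0.425], 'eef_rot': [[-0.736, 0.677, 0.002], [0.677, 0.736, 0.006], [0.003, 0.005, -1.0]]}
[-4.48800e-01 -2.27200e-01  2.70000e-03  2.69500e-01 -2.33600e-01
  2.81451e+01]
```

Call:
{"name": "move_arm", "arguments": {
  "deltas": [
    [-0.045,-0.023,0,0,0,4,1],
    [-0.09,-0.046,0,0,0,8,1],
    [-0.135,-0.069,0,0,0,12,1],
    [-0.18,-0.092,0,0,0,16,1],
    [-0.225,-0.115,0,0,0,20,1]
  ]
}}

```text
clock: 1.6
ee_pos: [0.3497, 0.1866, 0.4235]
eef_rot: [[-0.458, 0.889, 0.002], [0.889, 0.458, 0.006], [0.005, 0.004, -1.0]]
ft_force: [1.2, 0.8, -0.6]
opening: 0.0852
```

```bash
python3 - <<'E'
from h import *
st=arm.state(); print({k:np.round(st[k],3).tolist() for k in("clock","qpos","ee_pos")})
a=np.radians(30);R=tool(-Z*np.cos(a)+d_*np.sin(a),yj)
print(delta([.44,-.05,.42],tool(-Z,yj)))
g=np.array([.5706,-.3845,.062]); tcp=g+.019*R[:,2]
print(delta(tcp-.22*R[:,2],R), tcp-.22*R[:,2])
E
```

```text
{'clock': 1.6, 'qpos': [24.189, -27.021, 94.15, 0.294, 112.642, -2.925], 'ee_pos': [0.35, 0.187, 0.424]}
[-2.5170e-01 -2.8000e-02  2.3000e-03  2.2410e-01 -2.7500e-01  8.0133e+00]
[ -0.5101  -0.0517   0.1849   2.3173 -30.2256   7.7722] [ 0.5375252  -0.28959843  0.23607111]
```

Call:
{"name": "move_arm", "arguments": {
  "deltas": [
    [-0.045,-0.005,0,0,-3,2,1],
    [-0.09,-0.01,0,0,-6,4,1],
    [-0.135,-0.015,0,0,-9,6,1],
    [-0.18,-0.02,0.02,0,-12,8,1],
    [-0.225,-0.025,0.03,0,-15,8,1]
  ]
}}

```text
clock: 2.1
ee_pos: [0.4307, -0.0267, 0.3908]
eef_rot: [[-0.314, 0.944, 0.103], [0.915, 0.33, -0.234], [-0.255, 0.021, -0.967]]
ft_force: [1.1, 0.7, -0.6]
opening: 0.0854
```

```bash
cat > p.py <<'E'
from h import *
a=np.radians(30);R=tool(-Z*np.cos(a)+d_*np.sin(a),yj)
g=np.array([.5706,-.3845,.062]); tcp=g+.019*R[:,2]
st=arm.state(); print({k:np.round(st[k],3).tolist() for k in("clock","qpos","ee_pos","ft_force","opening")})
for b in(.22,.08,0):print(b,delta(tcp-b*R[:,2],R), tcp-b*R[:,2])
E
python3 p.py
```

```text
{'clock': 2.1, 'qpos': [2.232, -27.298, 98.315, -14.137, 103.059, -20.787], 'ee_pos': [0.431, -0.027, 0.391], 'ft_force': [1.146, 0.666, -0.625], 'opening': 0.085}
0.22 [-2.34600e-01  1.10000e-02  2.22200e-01  1.10570e+00 -1.52319e+01
 -4.20500e-01] [ 0.5375252  -0.28959843  0.23607111]
0.08 [-2.71400e-01  8.50000e-03  3.57200e-01  1.10570e+00 -1.52319e+01
 -4.20500e-01] [ 0.56056237 -0.35569903  0.11482755]
0 [-2.92400e-01  7.00000e-03  4.34400e-01  1.10570e+00 -1.52319e+01
 -4.20500e-01] [ 0.57372647 -0.39347079  0.04554552]
```

Call:
{"name": "move_arm", "arguments": {
  "deltas": [
    [-0.04,0.002,0.03,0,-3,0,1],
    [-0.08,0.004,0.065,0,-6,0,1],
    [-0.12,0.006,0.1,0,-9,0,1],
    [-0.16,0.008,0.135,0,-12,0,1],
    [-0.195,0.01,0.17,1,-15.2,0,1]
  ]
}}

```text
clock: 2.6
ee_pos: [0.515, -0.2343, 0.2812]
eef_rot: [[-0.277, 0.946, 0.166], [0.82, 0.323, -0.473], [-0.501, 0.005, -0.865]]
ft_force: [1.1, 0.2, -0.2]
opening: 0.0854
```

```bash
python3 p.py; python3 - <<'E'
from h import *
s=arm.snapshot("scene");im=s["image"][150:290,220:430];cv2.imwrite("pics/s1.png",cv2.resize(im[...,::-1],None,fx=3.5,fy=3.5,interpolation=cv2.INTER_CUBIC))
E
```

```text
{'clock': 2.6, 'qpos': [-14.824, -18.775, 105.06, -25.211, 77.01, -31.514], 'ee_pos': [0.515, -0.234, 0.281], 'ft_force': [1.063, 0.181, -0.153], 'opening': 0.085}
0.22 [-0.0289  0.0032  0.0689  0.0511  0.0975 -0.4446] [ 0.5375252  -0.28959843  0.23607111]
0.08 [-0.0287  0.0031  0.2089  0.0511  0.0975 -0.4446] [ 0.56056237 -0.35569903  0.11482755]
0 [-0.0286  0.003   0.2889  0.0511  0.0975 -0.4446] [ 0.57372647 -0.39347079  0.04554552]
```

View pics/s1.png

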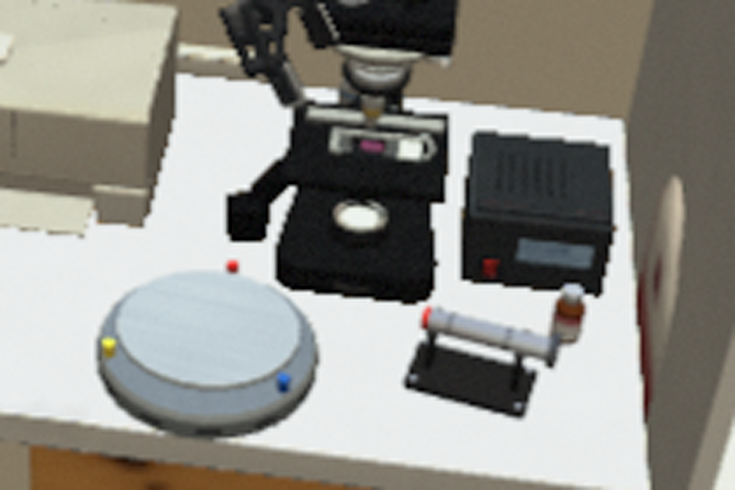

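Call:
{"name": "move_arm", "arguments": {
  "deltas": [
    [-0.015,0.002,0.045,0,0,0,1],
    [-0.0287,0.003,0.09,0,0,0,1],
    [-0.0287,0.003,0.135,0,0,0,1],
    [-0.0287,0.003,0.175,0,0,0,1],
    [-0.0287,0.003,0.21,0,0,0,1]
  ]
}}

```text
clock: 3.15
ee_pos: [0.559, -0.3606, 0.1046]
eef_rot: [[-0.28, 0.947, 0.157], [0.819, 0.321, -0.475], [-0.5, -0.004, -0.866]]
ft_force: [0.5, -0.1, 1.1]
opening: 0.0854
```

```bash
python3 p.py; python3 - <<'E'
from h import *
s=arm.snapshot("top");im=s["image"][130:230,340:450];cv2.imwrite("pics/t1.png",cv2.resize(im[...,::-1],None,fx=6,fy=6,interpolation=cv2.INTER_CUBIC))
E
```

```text
{'clock': 3.15, 'qpos': [-26.089, -2.243, 107.472, -25.671, 55.577, -33.818], 'ee_pos': [0.559, -0.361, 0.105], 'ft_force': [0.485, -0.062, 1.097], 'opening': 0.085}
0.22 [-0.0016  0.0019 -0.1509 -0.4422  0.0181 -0.2831] [ 0.5375252  -0.28959843  0.23607111]
0.08 [-0.0016  0.003  -0.0109 -0.4422  0.0181 -0.2831] [ 0.56056237 -0.35569903  0.11482755]
0 [-0.0015  0.0036  0.0691 -0.4422  0.0181 -0.2831] [ 0.57372647 -0.39347079  0.04554552]
```

View pics/t1.png

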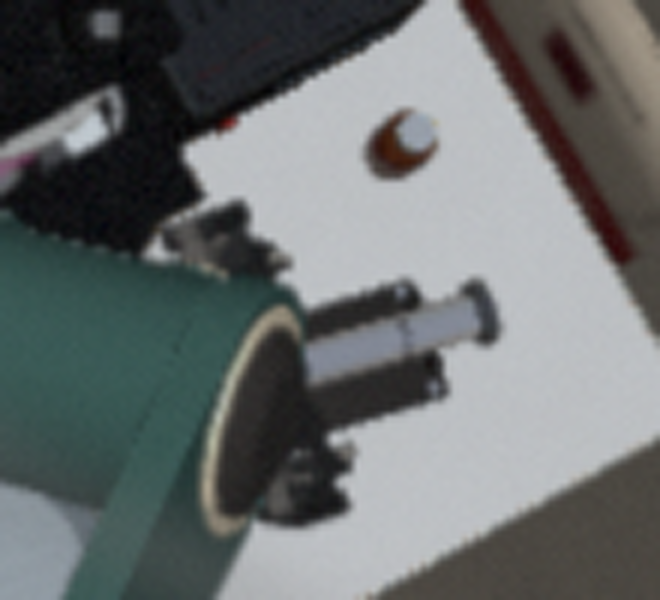

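The fingers straddle the gauge: tips at crop (290,262) and (350,455), with the gauge axis passing through their midpoint at about (320,357). Advancing and closing.

Call:
{"name": "move_arm", "arguments": {
  "deltas": [
    [-0.001,0.002,0.02,0,0,0,1],
    [-0.001,0.002,0.04,0,0,0,1],
    [-0.001,0.002,0.055,0,0,0,1],
    [-0.001,0.002,0.069,0,0,0,1],
    [-0.001,0.002,0.069,0,0,0,1]
  ]
}}

```text
clock: 3.7
ee_pos: [0.5699, -0.3942, 0.0379]
eef_rot: [[-0.283, 0.947, 0.151], [0.821, 0.32, -0.472], [-0.496, -0.01, -0.869]]
ft_force: [0.4, -0.1, -0.2]
opening: 0.0854
```

Call:
{"name": "move_arm", "arguments": {
  "deltas": [
    [0,0,0,0,0,0,0],
    [0,0,0,0,0,0,-0.3],
    [0,0,0,0,0,0,-0.6],
    [0,0,0,0,0,0,-1],
    [0,0,0,0,0,0,-1]
  ],
  "newtons": 80
}}

```text
clock: 4.2
ee_pos: [0.5717, -0.3939, 0.0396]
eef_rot: [[-0.282, 0.947, 0.155], [0.82, 0.322, -0.473], [-0.497, -0.006, -0.868]]
ft_force: [10.9, 3.9, 2.3]
opening: 0.0206
```

Call:
{"name": "move_arm", "arguments": {
  "deltas": [
    [0,0,0,0,0,0,-1],
    [0,0,0,0,0,0,-1],
    [0,0,0,0,0,0,-1]
  ]
}}

```text
clock: 4.5
ee_pos: [0.5717, -0.3938, 0.0396]
eef_rot: [[-0.282, 0.947, 0.155], [0.82, 0.322, -0.472], [-0.497, -0.006, -0.868]]
ft_force: [0.9, 2.1, 1.1]
opening: 0.0203
```

```bash
python3 p.py
```

```text
{'clock': 4.5, 'qpos': [-28.495, 4.872, 106.798, -26.893, 48.942, -32.977], 'ee_pos': [0.572, -0.394, 0.04], 'ft_force': [0.939, 2.114, 1.14], 'opening': 0.02}
0.22 [-0.0026  0.     -0.225  -0.4966 -0.1729 -0.2092] [ 0.5375252  -0.28959843  0.23607111]
0.08 [-0.003   0.0013 -0.085  -0.4966 -0.1729 -0.2092] [ 0.56056237 -0.35569903  0.11482755]
0 [-0.0033  0.0019 -0.005  -0.4966 -0.1729 -0.2092] [ 0.57372647 -0.39347079  0.04554552]
```

Call:
{"name": "move_arm", "arguments": {
  "deltas": [
    [-0.012,0,-0.02,0,0,0,-1],
    [-0.03,0,-0.05,0,0,0,-1],
    [-0.05,0,-0.087,0,0,0,-1],
    [-0.07,0,-0.122,0,0,0,-1],
    [-0.09,0,-0.155,0,0,0,-1]
  ]
}}

```text
clock: 5.0
ee_pos: [0.5726, -0.3942, 0.2205]
eef_rot: [[-0.282, 0.947, 0.155], [0.821, 0.322, -0.472], [-0.497, -0.006, -0.868]]
ft_force: [1.5, -0.4, -0.7]
opening: 0.02
```

```bash
cat > q.py <<'E'
from h import *
import sys
az,tilt,x,y,z=map(float,sys.argv[1:])   # pointing azimuth, angle below horizontal, waist position
A=np.radians(az);t=np.radians(tilt);u=np.array([np.cos(A),np.sin(A),0])
R=tool(u*np.cos(t)-Z*np.sin(t),[np.sin(A),-np.cos(A),0])
st=arm.state();R0=np.array(st["eef_rot"]);off=np.array([-.003,0,-.024])
print({k:np.round(st[k],3).tolist() for k in("clock","qpos","ee_pos","ft_force","opening")})
print("waist now",np.round(st["ee_pos"]+R0@off,4))
tcp=np.array([x,y,z])-R@off
print(delta(tcp,R),tcp)
E
python3 q.py 105 90 .47 -.2 .3; python3 q.py 95 30 .42 -.03 .15
```

```text
{'clock': 5.0, 'qpos': [-28.496, -3.315, 97.333, -22.095, 65.057, -41.676], 'ee_pos': [0.573, -0.394, 0.221], 'ft_force': [1.468, -0.43, -0.725], 'opening': 0.02}
waist now [ 0.5697 -0.3854  0.2428]
[ 0.1633 -0.0347 -0.1573  0.6575 29.8151  3.7764] [ 0.46922354 -0.19710222  0.276     ]
{'clock': 5.0, 'qpos': [-28.496, -3.315, 97.333, -22.095, 65.057, -41.676], 'ee_pos': [0.573, -0.394, 0.221], 'ft_force': [1.468, -0.43, -0.725], 'opening': 0.02}
waist now [ 0.5697 -0.3854  0.2428]
[ 4.00400e-01 -2.15000e-02 -1.37200e-01 -4.33540e+00  8.93830e+01
  1.46657e+01] [ 0.41805777 -0.00780019  0.14059808]
```

Call:
{"name": "move_arm", "arguments": {
  "deltas": [
    [0.033,-0.007,-0.031,0,6,1,-1],
    [0.066,-0.014,-0.062,0,12,2,-1],
    [0.099,-0.021,-0.093,0,18,3,-1],
    [0.132,-0.028,-0.124,0,24,4,-1],
    [0.163,-0.035,-0.157,0,30,4,-1]
  ]
}}

```text
clock: 5.5
ee_pos: [0.4679, -0.196, 0.2764]
eef_rot: [[-0.258, 0.966, 0.009], [0.966, 0.258, 0.011], [0.008, 0.011, -1.0]]
ft_force: [0.5, 0.3, -2.1]
opening: 0.0201
```

```bash
python3 q.py 100 60 .43 -.07 .28; python3 q.py 95 30 .42 -.03 .15
```

```text
{'clock': 5.5, 'qpos': [-26.047, -15.123, 99.05, 0.775, 95.882, -40.91], 'ee_pos': [0.468, -0.196, 0.276], 'ft_force': [0.492, 0.3, -2.083], 'opening': 0.02}
waist now [ 0.4685 -0.1991  0.3004]
[ 1.45900e-01 -3.10000e-03  1.68000e-02 -6.79300e-01  2.94959e+01
  4.99250e+00] [ 0.42746507 -0.0556237   0.26071539]
{'clock': 5.5, 'qpos': [-26.047, -15.123, 99.05, 0.775, 95.882, -40.91], 'ee_pos': [0.468, -0.196, 0.276], 'ft_force': [0.492, 0.3, -2.083], 'opening': 0.02}
waist now [ 0.4685 -0.1991  0.3004]
[ 1.93600e-01 -1.20000e-03  1.37300e-01 -4.65080e+00  5.93308e+01
  9.32730e+00] [ 0.41805777 -0.00780019  0.14059808]
```

Call:
{"name": "move_arm", "arguments": {
  "deltas": [
    [0.029,0,0.003,0,6,1,-1],
    [0.058,-0.001,0.006,0,12,2,-1],
    [0.087,-0.002,0.01,0,18,3,-1],
    [0.116,-0.003,0.013,-0.3,24,4,-1],
    [0.146,-0.003,0.017,-0.7,29.5,5,-1]
  ]
}}

```text
clock: 6.0
ee_pos: [0.4271, -0.0548, 0.2605]
eef_rot: [[-0.149, 0.985, -0.087], [0.851, 0.172, 0.496], [0.503, -0.0, -0.864]]
ft_force: [0.5, -0.1, -1.9]
opening: 0.02
```

```bash
python3 q.py 95 30 .42 -.03 .2
```

```text
{'clock': 6.0, 'qpos': [-26.643, -16.248, 105.02, 25.241, 108.575, -32.11], 'ee_pos': [0.427, -0.055, 0.261], 'ft_force': [0.467, -0.127, -1.925], 'opening': 0.02}
waist now [ 0.4297 -0.0692  0.2798]
[ 6.10000e-03 -8.00000e-04  8.45000e-02 -3.54070e+00  2.97543e+01
  3.51170e+00] [ 0.41805777 -0.00780019  0.19059808]
```

Call:
{"name": "move_arm", "arguments": {
  "deltas": [
    [0.001,0,0.017,-0.7,6,0.7,-1],
    [0.002,0,0.034,-1.4,12,1.4,-1],
    [0.003,0,0.051,-2.1,18,2.1,-1],
    [0.005,-0.001,0.068,-2.8,24,2.8,-1],
    [0.006,-0.001,0.0845,-3.5,29.8,3.5,-1]
  ]
}}

```text
clock: 6.5
ee_pos: [0.4177, -0.0078, 0.1901]
eef_rot: [[-0.042, 0.996, -0.075], [0.494, 0.086, 0.865], [0.868, -0.0, -0.496]]
ft_force: [0.2, -0.8, -2.8]
opening: 0.0203
```

```bash
python3 q.py 95 30 .42 -.03 .1; cat > look.py <<'E'
from h import *
import sys
n,cam,a,b,c,d,f=sys.argv[1],sys.argv[2],*map(int,sys.argv[3:])
s=arm.snapshot(cam);np.savez(n+".npz",W=world(s),im=s["image"]);im=s["image"][a:b,c:d];cv2.imwrite(f"pics/{n}.png",cv2.resize(im[...,::-1],None,fx=f,fy=f,interpolation=cv2.INTER_CUBIC))
E
python3 look.py s2 scene 150 280 170 350 4
```

```text
{'clock': 6.5, 'qpos': [-33.321, -7.509, 114.541, 47.156, 111.654, -36.121], 'ee_pos': [0.418, -0.008, 0.19], 'ft_force': [0.184, -0.849, -2.794], 'opening': 0.02}
waist now [ 0.4196 -0.0301  0.1994]
[-0.0864  0.0004  0.0494  0.0293 -0.2501 -0.0469] [ 0.41805777 -0.00780019  0.09059808]
```

View pics/s2.png

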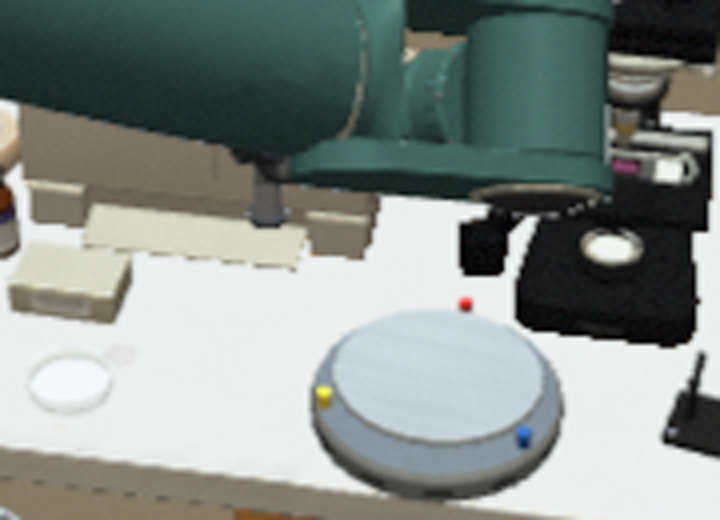

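```bash
python3 - <<'E'
from h import *
d=np.load("s2.npz");W=d["W"];im=d["im"].astype(int)
g=(im[...,1]>im[...,0]+8)&(im[...,0]<90)&np.isfinite(W[...,0])&(W[...,0]>.2)
P=W[g]
for y in np.arange(-.35,.1,.05):
    q=P[abs(P[:,1]-y)<.025]
    if len(q): i=q[:,2].argmin();print(round(y,2),"lowest",np.round(q[i],3),len(q))
# gauge part
for v in range(192,210,2):
    print(v,np.round(W[v,231:243:2],3)[:, [0,1,2]].tolist())
E
```

```text
-0.35 lowest [ 0.714 -0.369  0.045] 116
-0.3 lowest [ 0.443 -0.279  0.029] 997
-0.25 lowest [ 0.613 -0.229  0.141] 1375
-0.2 lowest [ 0.683 -0.187  0.102] 2518
-0.15 lowest [ 0.417 -0.168  0.327] 693
-0.1 lowest [ 0.368 -0.088  0.248] 95
-0.0 lowest [ 0.398 -0.024  0.206] 1
192 [[0.498, 0.06, 0.091], [0.413, -0.027, 0.18], [0.385, -0.06, 0.211], [0.367, -0.084, 0.233], [0.36, -0.098, 0.243], [0.367, -0.1, 0.24]]
194 [[0.497, 0.059, 0.084], [0.412, -0.027, 0.173], [0.378, -0.066, 0.211], [0.367, -0.084, 0.225], [0.364, -0.095, 0.232], [0.365, -0.101, 0.235]]
196 [[0.497, 0.059, 0.076], [0.412, -0.027, 0.165], [0.409, -0.039, 0.173], [0.416, -0.04, 0.169], [0.424, -0.042, 0.166], [0.517, 0.032, 0.077]]
198 [[0.497, 0.06, 0.067], [0.412, -0.027, 0.158], [0.409, -0.038, 0.164], [0.418, -0.039, 0.16], [0.425, -0.04, 0.156], [0.517, 0.032, 0.069]]
200 [[0.497, 0.06, 0.058], [0.409, -0.03, 0.153], [0.407, -0.04, 0.159], [0.415, -0.041, 0.155], [0.431, -0.035, 0.142], [0.516, 0.032, 0.061]]
202 [[0.514, 0.076, 0.032], [0.407, -0.031, 0.147], [0.409, -0.038, 0.149], [0.413, -0.042, 0.149], [0.421, -0.044, 0.145], [0.431, -0.043, 0.138]]
204 [[0.514, 0.076, 0.023], [0.409, -0.03, 0.137], [0.412, -0.035, 0.138], [0.41, -0.045, 0.144], [0.421, -0.044, 0.137], [0.429, -0.045, 0.133]]
206 [[0.505, 0.068, 0.024], [0.409, -0.029, 0.129], [0.412, -0.034, 0.13], [0.409, -0.046, 0.137], [0.42, -0.045, 0.13], [0.53, 0.044, 0.021]]
208 [[0.502, 0.066, 0.018], [0.503, 0.057, 0.022], [0.513, 0.056, 0.016], [0.517, 0.051, 0.016], [0.521, 0.045, 0.017], [0.52, 0.035, 0.023]]
```

Call:
{"name": "move_arm", "arguments": {
  "deltas": [
    [-0.022,0,0.012,0,0,0,-1],
    [-0.045,0,0.025,0,0,0,-1],
    [-0.07,0,0.04,0,0,0,-1],
    [-0.092,0,0.052,0,0,0,-1],
    [-0.1,0,0.057,0,0,0,-1]
  ]
}}

```text
clock: 7.05
ee_pos: [0.4149, -0.0057, 0.0697]
eef_rot: [[-0.035, 0.996, -0.079], [0.488, 0.086, 0.869], [0.872, -0.008, -0.489]]
ft_force: [-0.0, 0.0, -0.5]
opening: 0.02
```

```bash
python3 q.py 95 30 .42 -.03 .07; python3 look.py s3 scene 150 280 170 350 4;python3 - <<'E'
from h import *
d=np.load("s3.npz");W=d["W"]
m=np.zeros(W.shape[:2],bool);m[150:280,200:270]=1
m&=(abs(W[...,0]-.42)<.03)&(abs(W[...,1]+.03)<.03)&(W[...,2]<.075)
P=W[m];
for z in np.arange(.002,.08,.006):
    q=P[abs(P[:,2]-z)<.003]; print(round(z,3),len(q),np.round(q.mean(0),4) if len(q) else"",np.round(np.ptp(q[:,:2],axis=0),3) if len(q) else "")
E
```

```text
{'clock': 7.05, 'qpos': [-33.337, 1.833, 118.762, 44.393, 102.649, -45.801], 'ee_pos': [0.415, -0.006, 0.07], 'ft_force': [-0.0, 0.02, -0.49], 'opening': 0.02}
waist now [ 0.4169 -0.0281  0.0788]
[-0.0091  0.003   0.0024 -0.1618 -0.7441 -0.4603] [ 0.41805777 -0.00780019  0.06059808]
0.002 103 [ 0.4165 -0.0343  0.0019] [0.06 0.06]
0.008 29 [ 0.4175 -0.0383  0.0065] [0.058 0.056]
0.014 21 [ 0.4124 -0.032   0.0144] [0.032 0.033]
0.02 18 [ 0.4117 -0.0349  0.0191] [0.033 0.03 ]
0.026 11 [ 0.412  -0.0362  0.026 ] [0.016 0.013]
0.032 8 [ 0.4119 -0.0334  0.0323] [0.011 0.014]
0.038 6 [ 0.4098 -0.0363  0.038 ] [0.01  0.013]
0.044 11 [ 0.4107 -0.0321  0.0443] [0.01  0.025]
0.05 4 [ 0.4093 -0.0333  0.0493] [0.004 0.015]
0.056 3 [ 0.4085 -0.0277  0.0566] [0.004 0.012]
0.062 2 [ 0.4049 -0.029   0.0623] [0.005 0.   ]
0.068 2 [ 0.3986 -0.0176  0.0685] [0.001 0.004]
0.074 4 [ 0.399  -0.0216  0.0735] [0.004 0.018]
```

Call:
{"name": "move_arm", "arguments": {
  "deltas": [
    [-0.0025,0,0.0015,0,-0.7,0,-1],
    [-0.0045,0,0.0025,0,-0.7,0,-1],
    [-0.006,0,0.0035,0,-0.7,0,-1],
    [-0.006,0,0.0035,0,-0.7,0,-1]
  ]
}}

```text
clock: 7.5
ee_pos: [0.415, -0.0056, 0.063]
eef_rot: [[-0.036, 0.996, -0.078], [0.498, 0.086, 0.863], [0.866, -0.008, -0.499]]
ft_force: [-0.4, 0.1, -0.7]
opening: 0.0201
```

```bash
python3 q.py 95 30 .42 -.03 .07
```

```text
{'clock': 7.5, 'qpos': [-33.166, 2.047, 118.962, 43.957, 101.731, -46.112], 'ee_pos': [0.415, -0.006, 0.063], 'ft_force': [-0.401, 0.051, -0.729], 'opening': 0.02}
waist now [ 0.417  -0.0278  0.0724]
[-0.0033  0.0029 -0.001  -0.1455 -0.0423 -0.4387] [ 0.41805777 -0.00780019  0.06059808]
```

Call:
{"name": "move_arm", "arguments": {
  "deltas": [
    [-0.0009,0,0.0005,0,0,0,-1],
    [-0.0009,0,0.0005,0,0,0,-1]
  ]
}}

```text
clock: 7.7
ee_pos: [0.4152, -0.0057, 0.0623]
eef_rot: [[-0.036, 0.996, -0.078], [0.498, 0.086, 0.863], [0.866, -0.007, -0.499]]
ft_force: [0.3, -1.1, 0.9]
opening: 0.0205
```

Call:
{"name": "move_arm", "arguments": {
  "deltas": [
    [-0.0009,0,0.0005,0,0,0,-1],
    [-0.0009,0,0.0005,0,0,0,-1]
  ]
}}

```text
clock: 7.9
ee_pos: [0.4153, -0.0057, 0.0623]
eef_rot: [[-0.037, 0.996, -0.078], [0.497, 0.086, 0.863], [0.867, -0.007, -0.498]]
ft_force: [-3.2, -1.1, 9.6]
opening: 0.02
```

Call:
{"name": "move_arm", "arguments": {
  "deltas": [
    [-0.0009,0,0.0005,0,0,0,-1],
    [-0.0009,0,0.0005,0,0,0,-1]
  ]
}}

```text
clock: 8.1
ee_pos: [0.4153, -0.0057, 0.0623]
eef_rot: [[-0.038, 0.996, -0.079], [0.496, 0.087, 0.864], [0.868, -0.006, -0.497]]
ft_force: [-3.5, -1.4, 12.0]
opening: 0.0205
```

Call:
{"name": "move_arm", "arguments": {
  "deltas": [
    [0.0003,0,0,0,0,0,-0.45],
    [0.0003,0,0,0,0,0,-0.4],
    [0.0003,0,0,0,0,0,-0.2],
    [0.0003,0,0,0,0,0,0],
    [0.0003,0,0,0,0,0,0.2]
  ]
}}

```text
clock: 8.6
ee_pos: [0.4153, -0.0056, 0.0625]
eef_rot: [[-0.038, 0.996, -0.079], [0.496, 0.087, 0.864], [0.868, -0.006, -0.497]]
ft_force: [-0.4, -0.4, -0.5]
opening: 0.0515
```

Call:
{"name": "move_arm", "arguments": {
  "deltas": [
    [0,0,0,0,0,0,0.2],
    [0,0,0,0,0,0,0.2],
    [0,0,0,0,0,0,0.2]
  ]
}}

```text
clock: 8.9
ee_pos: [0.4153, -0.0056, 0.0625]
eef_rot: [[-0.038, 0.996, -0.079], [0.496, 0.087, 0.864], [0.868, -0.006, -0.497]]
ft_force: [-0.5, 0.7, 1.0]
opening: 0.0515
```

```bash
python3 q.py 95 30 .42 -.03 .07; python3 look.py s4 scene 150 280 170 350 4
```

```text
{'clock': 8.9, 'qpos': [-33.175, 2.227, 118.915, 44.019, 101.764, -46.323], 'ee_pos': [0.415, -0.006, 0.062], 'ft_force': [-0.505, 0.745, 1.03], 'opening': 0.051}
waist now [ 0.4173 -0.0278  0.0718]
[-0.0028  0.0026 -0.0012 -0.1688 -0.1911 -0.31  ] [ 0.41805777 -0.00780019  0.06059808]
```

View pics/s4.png

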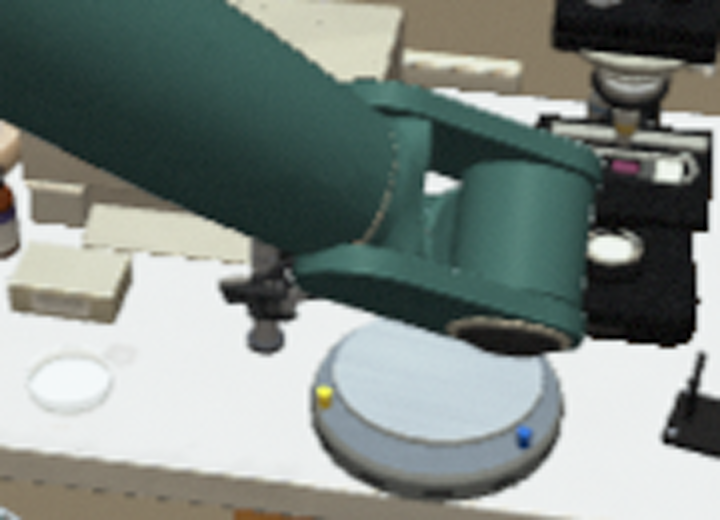

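Call:
{"name": "move_arm", "arguments": {
  "deltas": [
    [0,0,-0.02,0,0,0,0.2],
    [0,0,-0.05,0,0,0,0.2],
    [0,0,-0.085,0,0,0,0.2],
    [0,0,-0.12,0,0,0,0.2],
    [0,0,-0.12,0,0,0,1]
  ]
}}

```text
clock: 9.45
ee_pos: [0.4258, -0.1122, 0.124]
eef_rot: [[-0.039, 0.996, -0.076], [0.498, 0.085, 0.863], [0.866, -0.004, -0.499]]
ft_force: [0.2, 0.3, -0.4]
opening: 0.0644
```

```bash
python3 look.py s5 scene 150 280 170 350 4; python3 look.py t5 top 150 300 200 400 4; python3 - <<'E'
from h import *
st=arm.state();print({k:np.round(st[k],3).tolist() for k in("clock","qpos","ee_pos","ft_force")})
for n in("s5","t5"):
    W=np.load(n+".npz")["W"];m=(abs(W[...,0]-.417)<.03)&(abs(W[...,1]+.03)<.03)&(W[...,2]>.012)&(W[...,2]<.135)
    P=W[m]
    for a,b in((.02,.05),(.05,.08),(.08,.112),(.112,.13)):
        q=P[(P[:,2]>a)&(P[:,2]<b)];print(n,a,b,len(q),np.round(np.median(q,0),4) if len(q) else "")
P=np.concatenate([np.load(f)["W"].reshape(-1,3) for f in("top0.npz","scene0.npz")]);P=P[np.isfinite(P[:,0])]
m=(P[:,1]>-.3)&(P[:,1]<-.08)&(P[:,2]>.1)&(P[:,2]<.5)&(P[:,0]>.4)
q=P[m];
for a in(.1,.15,.2,.25,.3): 
    r=q[(q[:,2]>a)&(q[:,2]<a+.05)]; i=np.argsort(r[:,0])[[2,len(r)//50]]; print(a,np.round(r[i],3).tolist())
print("down pose",delta([.417,-.03,.25],tool(-Z,[np.cos(.2),np.sin(.2),0])))
E
```

```text
{'clock': 9.55, 'qpos': [-41.36, 5.197, 109.094, 39.983, 111.662, -47.146], 'ee_pos': [0.425, -0.11, 0.122], 'ft_force': [0.14, 0.402, 0.288]}
s5 0.02 0.05 44 [ 0.4102 -0.0365  0.0381]
s5 0.05 0.08 44 [ 0.4112 -0.0363  0.067 ]
s5 0.08 0.112 57 [ 0.41   -0.036   0.0977]
s5 0.112 0.13 38 [ 0.4149 -0.0323  0.1205]
t5 0.02 0.05 6 [ 0.4103 -0.0328  0.0362]
t5 0.05 0.08 3 [ 0.4115 -0.0366  0.0707]
t5 0.08 0.112 5 [ 0.4078 -0.026   0.099 ]
t5 0.112 0.13 49 [ 0.4176 -0.029   0.1195]
0.1 [[0.556, -0.181, 0.142], [0.57, -0.198, 0.134]]
0.15 [[0.632, -0.215, 0.194], [0.643, -0.214, 0.172]]
0.2 [[0.618, -0.181, 0.25], [0.631, -0.218, 0.244]]
0.25 [[0.604, -0.166, 0.279], [0.611, -0.164, 0.286]]
0.3 [[0.617, -0.182, 0.319], [0.623, -0.192, 0.321]]
down pose [ 1.50800e-01 -1.70000e-03  5.70000e-03  3.10830e+00 -6.01342e+01
 -6.08220e+00]
```

View pics/s5.png

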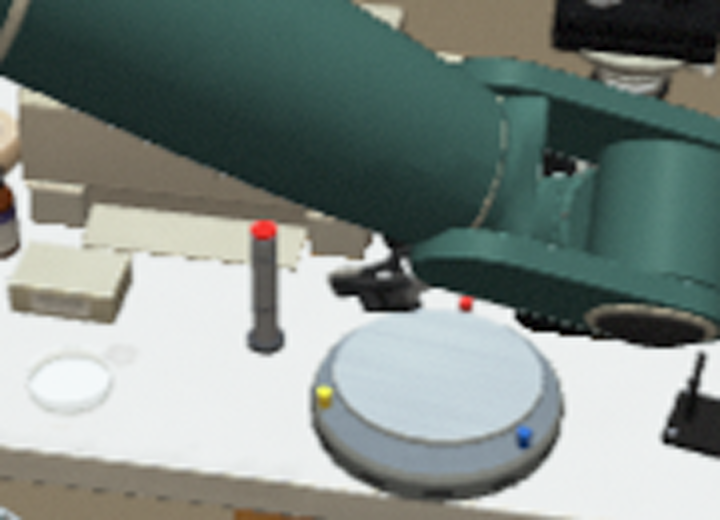

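Gauge stands upright and free, cap at crop (263,230) and foot at (266,340). Going above it, tool down.

Call:
{"name": "move_arm", "arguments": {
  "deltas": [
    [0.03,0,-0.017,0,-5,0,1],
    [0.06,0,-0.035,0,-10,-1,1],
    [0.09,0,-0.05,1,-16,-2,1],
    [0.12,0,-0.065,1,-22,-2,1],
    [0.14,0,-0.075,1.5,-29,-3,1]
  ]
}}

```text
clock: 10.05
ee_pos: [0.4252, -0.1043, 0.2823]
eef_rot: [[-0.128, 0.99, -0.06], [0.848, 0.141, 0.51], [0.514, 0.014, -0.858]]
ft_force: [0.6, -0.5, -0.7]
opening: 0.0855
```

```bash
cat > dn.py <<'E'
from h import *
import sys
x,y,z=map(float,sys.argv[1:4]);st=arm.state();print({k:np.round(st[k],4).tolist() for k in("clock","qpos","ee_pos","ft_force","opening")})
R0=np.array(st["eef_rot"]);print("tilt rad",np.arccos(-R0[2,2]).round(4))
print(delta([x,y,z],tool(-Z,[np.cos(.2),np.sin(.2),0])))
E
python3 dn.py .417 -.03 .25
```

```text
{'clock': 10.05, 'qpos': [-32.5315, -14.458, 101.7396, 25.2985, 111.4336, -35.3961], 'ee_pos': [0.4252, -0.1043, 0.2823], 'ft_force': [0.6482, -0.4972, -0.7129], 'opening': 0.0855}
tilt rad 0.5395
[ 4.75000e-02  1.90000e-03  6.61000e-02  1.70390e+00 -3.08694e+01
 -3.06900e+00]
```

Call:
{"name": "move_arm", "arguments": {
  "deltas": [
    [0.01,0,0.012,0.4,-7,-0.6,1],
    [0.02,0.001,0.025,0.8,-14,-1.2,1],
    [0.03,0.002,0.038,1.2,-21,-1.8,1],
    [0.04,0.002,0.052,1.6,-28,-2.6,1],
    [0.0475,0.002,0.066,1.7,-30.9,-3.1,1]
  ]
}}

```text
clock: 10.55
ee_pos: [0.4165, -0.0281, 0.2497]
eef_rot: [[-0.202, 0.979, 0.003], [0.979, 0.202, -0.005], [-0.005, 0.002, -1.0]]
ft_force: [0.2, 0.1, -0.7]
opening: 0.0854
```

```bash
python3 dn.py .417 -.03 .15
```

```text
{'clock': 10.55, 'qpos': [-7.1928, -27.1493, 110.339, -0.2442, 96.6206, -18.9036], 'ee_pos': [0.4165, -0.0281, 0.2497], 'ft_force': [0.2156, 0.0928, -0.7128], 'opening': 0.0854}
tilt rad 0.0054
[-1.400e-03 -1.000e-04  9.970e-02  1.015e-01  2.907e-01  2.231e-01]
```

Call:
{"name": "move_arm", "arguments": {
  "deltas": [
    [-0.001,0,0.04,0,0.3,0,1],
    [-0.001,0,0.08,0,0.3,0,1],
    [-0.001,0,0.12,0,0.3,0,1],
    [-0.001,0,0.155,0,0.3,0,1],
    [-0.001,0,0.1735,0,0.3,0,1]
  ]
}}

```text
clock: 11.05
ee_pos: [0.4152, -0.0289, 0.0721]
eef_rot: [[-0.204, 0.979, -0.002], [0.979, 0.204, 0.001], [0.002, -0.002, -1.0]]
ft_force: [0.1, 0.2, 0.9]
opening: 0.0857
```

```bash
python3 dn.py .417 -.03 .076
```

```text
{'clock': 11.05, 'qpos': [-7.5395, -22.5961, 123.7812, 0.0578, 78.9583, -19.3076], 'ee_pos': [0.4152, -0.0289, 0.0721], 'ft_force': [0.0588, 0.2182, 0.8979], 'opening': 0.0857}
tilt rad 0.0027
[-0.0014  0.0016 -0.0039 -0.1168 -0.1006  0.2978]
```

Call:
{"name": "move_arm", "arguments": {
  "deltas": [
    [-0.001,0.002,-0.004,0,0,0,0.4],
    [-0.001,0.002,-0.004,0,0,0,0],
    [-0.001,0.002,-0.004,0,0,0,-0.3],
    [-0.001,0.002,-0.004,0,0,0,-0.5],
    [-0.001,0.002,-0.004,0,0,0,-1]
  ],
  "newtons": 70
}}

```text
clock: 11.55
ee_pos: [0.4177, -0.0296, 0.0773]
eef_rot: [[-0.204, 0.979, -0.001], [0.979, 0.204, 0.001], [0.001, -0.001, -1.0]]
ft_force: [-2.9, -0.9, 5.9]
opening: 0.0205
```

Call:
{"name": "move_arm", "arguments": {
  "deltas": [
    [0,0,0,0,0,0,-1],
    [0,0,0,0,0,0,-1],
    [0,0,0,0,0,0,-1]
  ]
}}

```text
clock: 11.85
ee_pos: [0.4177, -0.0296, 0.0773]
eef_rot: [[-0.204, 0.979, -0.001], [0.979, 0.204, 0.001], [0.001, -0.001, -1.0]]
ft_force: [0.7, -0.3, -0.2]
opening: 0.0205
```

```bash
python3 dn.py .417 -.03 .076; python3 look.py s6 scene 150 280 170 350 4; python3 - <<'E'
from h import *
for n in("s5","s6"):
    W=np.load(n+".npz")["W"];m=(abs(W[...,0]-.417)<.03)&(abs(W[...,1]+.03)<.03)&(W[...,2]>.02)&(W[...,2]<.065)
    P=W[m];
    for a,b in((.02,.035),(.035,.05),(.05,.065)):
        q=P[(P[:,2]>a)&(P[:,2]<b)];print(n,a,len(q),np.round(np.median(q,0),4))
E
```

```text
{'clock': 11.85, 'qpos': [-7.5792, -22.5257, 123.2341, 0.0518, 79.3589, -19.3492], 'ee_pos': [0.4177, -0.0296, 0.0773], 'ft_force': [0.7456, -0.3219, -0.1669], 'opening': 0.0205}
tilt rad 0.0015
[-3.000e-04 -7.000e-04  1.300e-03 -4.680e-02 -7.020e-02  3.012e-01]
s5 0.02 17 [ 0.4096 -0.0368  0.0281]
s5 0.035 27 [ 0.4104 -0.0354  0.0426]
s5 0.05 19 [ 0.4121 -0.0354  0.0577]
s6 0.02 20 [ 0.4112 -0.0376  0.029 ]
s6 0.035 23 [ 0.4119 -0.0375  0.0423]
s6 0.05 21 [ 0.4109 -0.0359  0.0575]
```

Call:
{"name": "move_arm", "arguments": {
  "deltas": [
    [0,0,-0.015,0,0,0,-1],
    [0,0,-0.04,0,0,0,-1],
    [0,0,-0.065,0,0,0,-1],
    [0,0,-0.085,0,0,0,-1],
    [0,0,-0.085,0,0,0,-1]
  ]
}}

```text
clock: 12.4
ee_pos: [0.4188, -0.0298, 0.1659]
eef_rot: [[-0.204, 0.979, 0.003], [0.979, 0.204, 0.0], [-0.0, 0.003, -1.0]]
ft_force: [0.4, -0.6, -2.7]
opening: 0.0205
```

```bash
python3 dn.py .490 -.1645 .135;  python3 look.py s7 scene 150 280 170 350 4
```

```text
{'clock': 12.4, 'qpos': [-7.5898, -25.8085, 117.1466, 0.0524, 88.4685, -19.3496], 'ee_pos': [0.4188, -0.0298, 0.1659], 'ft_force': [0.4216, -0.563, -2.6869], 'opening': 0.0205}
tilt rad 0.0035
[-0.1464  0.0421  0.0311  0.2     0.0141  0.2993]
```

View pics/s7.png

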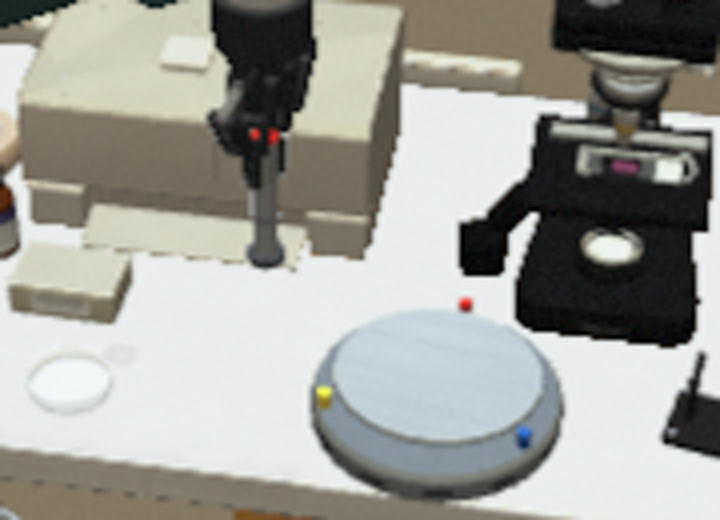

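The gauge is held upright from above, cap at crop (263,135) and foot at (265,255). Moving to the red spot.

Call:
{"name": "move_arm", "arguments": {
  "deltas": [
    [-0.04,0.012,0,0,0,0,-1],
    [-0.08,0.024,0,0,0,0,-1],
    [-0.12,0.035,0.01,0,0,0,-1],
    [-0.1464,0.042,0.02,0,0,0,-1],
    [-0.1464,0.042,0.028,0,0,0,-1]
  ]
}}

```text
clock: 12.95
ee_pos: [0.4894, -0.1667, 0.1336]
eef_rot: [[-0.201, 0.979, -0.001], [0.979, 0.201, 0.001], [0.002, -0.001, -1.0]]
ft_force: [-0.7, 0.7, -1.7]
opening: 0.0202
```

Call:
{"name": "move_arm", "arguments": {
  "deltas": [
    [0,0,0.004,0,0,0,-1],
    [0,0,0.008,0,0,0,-1],
    [0,0,0.008,0,0,0,-1]
  ]
}}

```text
clock: 13.25
ee_pos: [0.489, -0.166, 0.1251]
eef_rot: [[-0.202, 0.979, -0.002], [0.979, 0.202, 0.002], [0.002, -0.001, -1.0]]
ft_force: [-0.2, 0.4, -1.0]
opening: 0.0201
```

```bash
python3 dn.py .490 -.1645 .1204
```

```text
{'clock': 13.25, 'qpos': [-21.6079, -10.5689, 109.3126, 0.0478, 81.3836, -33.2829], 'ee_pos': [0.489, -0.166, 0.1251], 'ft_force': [-0.1921, 0.4235, -0.9952], 'opening': 0.0201}
tilt rad 0.0024
[ 0.0013  0.0013  0.0047 -0.0806 -0.1091  0.2086]
```

Call:
{"name": "move_arm", "arguments": {
  "deltas": [
    [0,0,0.0015,0,0,0,-1],
    [0,0,0.0025,0,0,0,-1],
    [0,0,0.0025,0,0,0,-1]
  ]
}}

```text
clock: 13.55
ee_pos: [0.489, -0.1658, 0.1227]
eef_rot: [[-0.203, 0.979, -0.001], [0.979, 0.203, 0.001], [0.002, -0.001, -1.0]]
ft_force: [-0.2, 0.4, -1.1]
opening: 0.0202
```

Call:
{"name": "move_arm", "arguments": {
  "deltas": [
    [0,0,0.001,0,0,0,-1],
    [0,0,0.001,0,0,0,-1]
  ]
}}

```text
clock: 13.75
ee_pos: [0.489, -0.1657, 0.1218]
eef_rot: [[-0.203, 0.979, -0.001], [0.979, 0.203, 0.001], [0.002, -0.001, -1.0]]
ft_force: [0.3, -0.4, -1.5]
opening: 0.0205
```

Call:
{"name": "move_arm", "arguments": {
  "deltas": [
    [0,0,0.001,0,0,0,-1],
    [0,0,0.001,0,0,0,-1]
  ]
}}

```text
clock: 13.95
ee_pos: [0.489, -0.1656, 0.1207]
eef_rot: [[-0.203, 0.979, -0.001], [0.979, 0.203, 0.001], [0.002, -0.001, -1.0]]
ft_force: [0.0, 0.4, -1.4]
opening: 0.0203
```

Call:
{"name": "move_arm", "arguments": {
  "deltas": [
    [0,0,0.001,0,0,0,-1],
    [0,0,0.001,0,0,0,-1]
  ]
}}

```text
clock: 14.15
ee_pos: [0.4891, -0.1657, 0.12]
eef_rot: [[-0.203, 0.979, -0.001], [0.979, 0.203, 0.001], [0.001, -0.001, -1.0]]
ft_force: [-1.0, 0.6, 1.3]
opening: 0.0206
```

Call:
{"name": "move_arm", "arguments": {
  "deltas": [
    [0,0,0.0007,0,0,0,-1],
    [0,0,0.0007,0,0,0,-1],
    [0,0,0.0007,0,0,0,-1]
  ]
}}

```text
clock: 14.45
ee_pos: [0.4892, -0.1658, 0.1199]
eef_rot: [[-0.203, 0.979, -0.0], [0.979, 0.203, 0.001], [0.001, -0.0, -1.0]]
ft_force: [-1.3, 0.9, 6.0]
opening: 0.0203
```

```bash
python3 dn.py .396 -.154 .135
```

```text
{'clock': 14.45, 'qpos': [-21.5788, -10.394, 109.6546, 0.0453, 80.7858, -33.2761], 'ee_pos': [0.4892, -0.1658, 0.1199], 'ft_force': [-1.2775, 0.8851, 6.0091], 'opening': 0.0203}
tilt rad 0.0011
[ 0.0305 -0.0889 -0.015  -0.0144 -0.0628  0.2308]
```

Call:
{"name": "move_arm", "arguments": {
  "deltas": [
    [0,0,-0.008,0,0,0,-1],
    [0.005,-0.015,-0.016,0,0,0,-1],
    [0.016,-0.048,-0.016,0,0,0,-1],
    [0.03,-0.085,-0.016,0,0,0,-1],
    [0.0305,-0.089,-0.016,0,0,0,-1]
  ]
}}

```text
clock: 14.95
ee_pos: [0.3935, -0.1535, 0.1364]
eef_rot: [[-0.202, 0.979, 0.0], [0.979, 0.202, 0.001], [0.001, 0.0, -1.0]]
ft_force: [0.8, -1.3, -1.1]
opening: 0.0202
```

Call:
{"name": "move_arm", "arguments": {
  "deltas": [
    [0,0,0.004,0,0,0,-1],
    [0,0,0.007,0,0,0,-1],
    [0,0,0.007,0,0,0,-1]
  ]
}}

```text
clock: 15.25
ee_pos: [0.3938, -0.1535, 0.1288]
eef_rot: [[-0.202, 0.979, -0.001], [0.979, 0.202, 0.001], [0.001, -0.001, -1.0]]
ft_force: [0.1, 0.6, -2.4]
opening: 0.0204
```

```bash
python3 dn.py .396 -.154 .1246
```

```text
{'clock': 15.25, 'qpos': [-24.7761, -24.1081, 119.4459, 0.0343, 84.7379, -36.4583], 'ee_pos': [0.3938, -0.1535, 0.1288], 'ft_force': [0.0861, 0.5741, -2.3836], 'opening': 0.0204}
tilt rad 0.0014
[-0.0009  0.002   0.0041 -0.0407 -0.0723  0.2199]
```

Call:
{"name": "move_arm", "arguments": {
  "deltas": [
    [-0.001,0.001,0.001,0,0,0,-1],
    [-0.001,0.002,0.0015,0,0,0,-1],
    [-0.001,0.002,0.0015,0,0,0,-1]
  ]
}}

```text
clock: 15.55
ee_pos: [0.3962, -0.1541, 0.127]
eef_rot: [[-0.203, 0.979, -0.002], [0.979, 0.203, 0.001], [0.002, -0.001, -1.0]]
ft_force: [-0.1, -0.0, -1.7]
opening: 0.0208
```

Call:
{"name": "move_arm", "arguments": {
  "deltas": [
    [0,0,0.001,0,0,0,-1],
    [0,0,0.001,0,0,0,-1]
  ]
}}

```text
clock: 15.75
ee_pos: [0.3963, -0.154, 0.1258]
eef_rot: [[-0.203, 0.979, -0.002], [0.979, 0.203, 0.002], [0.002, -0.001, -1.0]]
ft_force: [-0.2, -0.4, -2.2]
opening: 0.0204
```

Call:
{"name": "move_arm", "arguments": {
  "deltas": [
    [0,0,0.001,0,0,0,-1],
    [0,0,0.001,0,0,0,-1]
  ]
}}

```text
clock: 15.95
ee_pos: [0.3962, -0.154, 0.1247]
eef_rot: [[-0.203, 0.979, -0.002], [0.979, 0.203, 0.002], [0.002, -0.002, -1.0]]
ft_force: [0.3, 0.4, -1.5]
opening: 0.0207
```

Call:
{"name": "move_arm", "arguments": {
  "deltas": [
    [0,0,0.0007,0,0,0,-1],
    [0,0,0.0007,0,0,0,-1],
    [0,0,0.0007,0,0,0,-1]
  ]
}}

```text
clock: 16.25
ee_pos: [0.3963, -0.154, 0.1243]
eef_rot: [[-0.203, 0.979, -0.002], [0.979, 0.203, 0.001], [0.002, -0.001, -1.0]]
ft_force: [0.0, 0.8, 2.8]
opening: 0.0202
```

Call:
{"name": "move_arm", "arguments": {
  "deltas": [
    [0,0,0.0007,0,0,0,-1],
    [0,0,0.0007,0,0,0,-1],
    [0,0,0.0007,0,0,0,-1]
  ]
}}

```text
clock: 16.55
ee_pos: [0.3965, -0.1541, 0.1242]
eef_rot: [[-0.203, 0.979, -0.001], [0.979, 0.203, 0.001], [0.001, -0.001, -1.0]]
ft_force: [-2.2, 0.5, 7.7]
opening: 0.0203
```

```bash
python3 dn.py .434 -.241 .135
```

```text
{'clock': 16.55, 'qpos': [-24.7016, -23.5331, 119.4759, 0.0309, 84.1358, -36.3962], 'ee_pos': [0.3965, -0.1541, 0.1242], 'ft_force': [-2.1709, 0.5088, 7.6572], 'opening': 0.0203}
tilt rad 0.0015
[-0.0927  0.0191 -0.0109 -0.0452 -0.0713  0.2322]
```

Call:
{"name": "move_arm", "arguments": {
  "deltas": [
    [0,0,-0.008,0,0,0,-1],
    [-0.015,0.003,-0.012,0,0,0,-1],
    [-0.05,0.01,-0.012,0,0,0,-1],
    [-0.088,0.018,-0.012,0,0,0,-1],
    [-0.0925,0.019,-0.012,0,0,0,-1]
  ]
}}

```text
clock: 17.05
ee_pos: [0.4348, -0.2442, 0.1358]
eef_rot: [[-0.201, 0.98, -0.001], [0.98, 0.201, 0.001], [0.001, -0.001, -1.0]]
ft_force: [0.2, 1.2, -1.5]
opening: 0.0204
```

Call:
{"name": "move_arm", "arguments": {
  "deltas": [
    [0,0,0.004,0,0,0,-1],
    [0,0,0.007,0,0,0,-1],
    [0,0,0.007,0,0,0,-1]
  ]
}}

```text
clock: 17.35
ee_pos: [0.4344, -0.2436, 0.1282]
eef_rot: [[-0.201, 0.98, -0.002], [0.98, 0.201, 0.001], [0.002, -0.002, -1.0]]
ft_force: [0.7, -0.2, -1.7]
opening: 0.0205
```

```bash
python3 dn.py .434 -.241 .1243
```

```text
{'clock': 17.35, 'qpos': [-32.2175, -13.1686, 111.2067, -0.0058, 82.097, -43.8276], 'ee_pos': [0.4344, -0.2436, 0.1282], 'ft_force': [0.7498, -0.2202, -1.6934], 'opening': 0.0205}
tilt rad 0.0024
[ 2.700e-03  1.000e-04  3.900e-03 -1.016e-01 -8.930e-02  1.517e-01]
```

Call:
{"name": "move_arm", "arguments": {
  "deltas": [
    [0.001,0,0.001,0,0,0,-1],
    [0.0027,0,0.0015,0,0,0,-1],
    [0.0027,0,0.0015,0,0,0,-1]
  ]
}}

```text
clock: 17.65
ee_pos: [0.4338, -0.2405, 0.1268]
eef_rot: [[-0.202, 0.979, -0.002], [0.979, 0.202, 0.001], [0.001, -0.001, -1.0]]
ft_force: [-0.3, 0.2, -1.8]
opening: 0.0207
```

Call:
{"name": "move_arm", "arguments": {
  "deltas": [
    [0,0,0.001,0,0,0,-1],
    [0,0,0.001,0,0,0,-1]
  ]
}}

```text
clock: 17.85
ee_pos: [0.4338, -0.2404, 0.1258]
eef_rot: [[-0.202, 0.979, -0.002], [0.979, 0.202, 0.001], [0.001, -0.001, -1.0]]
ft_force: [0.0, 0.1, -2.6]
opening: 0.0204
```

Call:
{"name": "move_arm", "arguments": {
  "deltas": [
    [0,0,0.001,0,0,0,-1],
    [0,0,0.001,0,0,0,-1]
  ]
}}

```text
clock: 18.05
ee_pos: [0.4338, -0.2404, 0.1247]
eef_rot: [[-0.202, 0.979, -0.002], [0.979, 0.202, 0.001], [0.001, -0.001, -1.0]]
ft_force: [1.0, -0.8, -2.7]
opening: 0.0202
```

Call:
{"name": "move_arm", "arguments": {
  "deltas": [
    [0,0,0.0007,0,0,0,-1],
    [0,0,0.0007,0,0,0,-1],
    [0,0,0.0007,0,0,0,-1]
  ]
}}

```text
clock: 18.35
ee_pos: [0.4338, -0.2404, 0.1241]
eef_rot: [[-0.202, 0.979, -0.002], [0.979, 0.202, 0.001], [0.001, -0.001, -1.0]]
ft_force: [0.0, 0.5, 0.1]
opening: 0.0206
```

Call:
{"name": "move_arm", "arguments": {
  "deltas": [
    [0,0,0.0007,0,0,0,-1],
    [0,0,0.0007,0,0,0,-1],
    [0,0,0.0007,0,0,0,-1]
  ]
}}

```text
clock: 18.65
ee_pos: [0.4339, -0.2405, 0.124]
eef_rot: [[-0.202, 0.979, -0.001], [0.979, 0.202, 0.001], [0.001, -0.001, -1.0]]
ft_force: [-1.3, 0.8, 6.0]
opening: 0.0205
```

Contacts at equal force were z = 0.1199, 0.1242 and 0.1240. The slope is (-0.0488, -0.0188), which is 3.0° as stated, with uphill azimuth about 201°. The initial depth fit gave 200°. I'll place the gauge at about (0.389, -0.206), tilted to match the plate.

```bash
cat > pl.py <<'E'
from h import *
P=np.array([[.4892,-.1658,.1199],[.3965,-.1541,.1242],[.4339,-.2405,.1240]])
a,b,c=np.linalg.solve(np.c_[P[:,:2],np.ones(3)],P[:,2]);print("slope deg",np.degrees(np.hypot(a,b)),"az",np.degrees(np.arctan2(-b,-a))%360-180+0, np.degrees(np.arctan2(b,a))%360)
u=np.array([a,b])/np.hypot(a,b);f=np.array([.440,-.1865])+.055*u
n=np.array([-a,-b,1]);n/=np.linalg.norm(n)
foot=np.r_[f,a*f[0]+b*f[1]+c-.0773-.0008];R=tool(-n,[np.cos(.2),np.sin(.2),0])
st=arm.state();print({k:np.round(st[k],4).tolist() for k in("clock","ee_pos","ft_force","opening")});print("foot",foot)
for h in(.012,0):print(h,delta(foot+n*.0773+[0,0,h],R),foot+n*.0773+[0,0,h])
E
python3 pl.py
```

```text
slope deg 2.9939075835868363 az -158.92360378266585 201.07639621733412
{'clock': 18.65, 'ee_pos': [0.4339, -0.2405, 0.124], 'ft_force': [-1.2693, 0.846, 6.0333], 'opening': 0.0205}
foot [ 0.3886794  -0.20627868  0.04746181]
0.012 [ 0.0433 -0.0335 -0.0126  2.8906 -0.5429  0.2103] [ 0.39244325 -0.20482812  0.13665649]
0 [ 4.3300e-02 -3.3400e-02 -6.0000e-04  2.8906e+00 -5.4290e-01  2.1030e-01] [ 0.39244325 -0.20482812  0.12465649]
```

Call:
{"name": "move_arm", "arguments": {
  "deltas": [
    [0,0,-0.008,0,0,0,-1],
    [0,0,-0.015,0,0,0,-1],
    [0,0,-0.015,0,0,0,-1]
  ]
}}

```text
clock: 18.95
ee_pos: [0.4344, -0.2408, 0.1404]
eef_rot: [[-0.202, 0.979, 0.0], [0.979, 0.202, -0.0], [-0.0, 0.0, -1.0]]
ft_force: [0.2, 0.5, -1.7]
opening: 0.0207
```

```bash
python3 pl.py
```

```text
slope deg 2.9939075835868363 az -158.92360378266585 201.07639621733412
{'clock': 18.95, 'ee_pos': [0.4344, -0.2408, 0.1404], 'ft_force': [0.1504, 0.5085, -1.7266], 'opening': 0.0207}
foot [ 0.3886794  -0.20627868  0.04746181]
0.012 [ 0.0437 -0.0338  0.0037  2.9674 -0.47    0.2085] [ 0.39244325 -0.20482812  0.13665649]
0 [ 0.0437 -0.0338  0.0157  2.9674 -0.47    0.2085] [ 0.39244325 -0.20482812  0.12465649]
```

Call:
{"name": "move_arm", "arguments": {
  "deltas": [
    [0.01,-0.008,0,0.7,0,0,-1],
    [0.025,-0.018,0,1.5,-0.2,0,-1],
    [0.038,-0.028,0,2.3,-0.4,0.1,-1],
    [0.0437,-0.0338,0.003,3,-0.5,0.2,-1],
    [0.0437,-0.0338,0.008,3,-0.5,0.2,-1]
  ]
}}

```text
clock: 19.45
ee_pos: [0.3921, -0.2043, 0.1323]
eef_rot: [[-0.199, 0.979, -0.049], [0.98, 0.199, -0.02], [-0.01, -0.052, -0.999]]
ft_force: [0.2, -0.3, -1.8]
opening: 0.0204
```

Call:
{"name": "move_arm", "arguments": {
  "deltas": [
    [0,0,0.002,0,0,0,-1],
    [0,0,0.004,0,0,0,-1],
    [0,0,0.004,0,0,0,-1]
  ]
}}

```text
clock: 19.75
ee_pos: [0.3919, -0.2046, 0.1278]
eef_rot: [[-0.199, 0.979, -0.05], [0.98, 0.198, -0.02], [-0.009, -0.052, -0.999]]
ft_force: [0.2, -0.4, -1.2]
opening: 0.0206
```

```bash
python3 pl.py
```

```text
slope deg 2.9939075835868363 az -158.92360378266585 201.07639621733412
{'clock': 19.75, 'ee_pos': [0.3919, -0.2046, 0.1278], 'ft_force': [0.2343, -0.4221, -1.2369], 'opening': 0.0206}
foot [ 0.3886794  -0.20627868  0.04746181]
0.012 [-0.0004  0.     -0.0089 -0.0582  0.0347  0.0237] [ 0.39244325 -0.20482812  0.13665649]
0 [-0.0003  0.0007  0.0031 -0.0582  0.0347  0.0237] [ 0.39244325 -0.20482812  0.12465649]
```

Call:
{"name": "move_arm", "arguments": {
  "deltas": [
    [0,0,0.001,0,0,0,-1],
    [0,0,0.0018,0,0,0,-1],
    [0,0,0.0018,0,0,0,-1]
  ]
}}

```text
clock: 20.05
ee_pos: [0.3918, -0.2047, 0.1259]
eef_rot: [[-0.199, 0.979, -0.05], [0.98, 0.198, -0.019], [-0.009, -0.053, -0.999]]
ft_force: [-0.5, -0.4, -2.0]
opening: 0.02
```

Call:
{"name": "move_arm", "arguments": {
  "deltas": [
    [0,0,0.0009,0,0,0,-1],
    [0,0,0.0009,0,0,0,-1]
  ]
}}

```text
clock: 20.25
ee_pos: [0.3918, -0.2048, 0.1251]
eef_rot: [[-0.199, 0.979, -0.05], [0.98, 0.198, -0.02], [-0.009, -0.053, -0.999]]
ft_force: [0.0, -0.1, -1.2]
opening: 0.0202
```

Call:
{"name": "move_arm", "arguments": {
  "deltas": [
    [0,0,0.0007,0,0,0,-1],
    [0,0,0.0007,0,0,0,-1]
  ]
}}

```text
clock: 20.45
ee_pos: [0.3919, -0.2049, 0.125]
eef_rot: [[-0.199, 0.979, -0.049], [0.98, 0.198, -0.02], [-0.01, -0.052, -0.999]]
ft_force: [-0.9, 0.1, 5.0]
opening: 0.0204
```

Call:
{"name": "move_arm", "arguments": {
  "deltas": [
    [0,0,0.0005,0,0,0,-1],
    [0,0,0.0005,0,0,0,-1]
  ]
}}

```text
clock: 20.65
ee_pos: [0.3919, -0.205, 0.125]
eef_rot: [[-0.199, 0.979, -0.049], [0.98, 0.198, -0.02], [-0.01, -0.052, -0.999]]
ft_force: [-2.6, 1.1, 7.1]
opening: 0.0206
```

Call:
{"name": "move_arm", "arguments": {
  "deltas": [
    [0,0,0,0,0,0,-0.47],
    [0,0,0,0,0,0,-0.4],
    [0,0,0,0,0,0,-0.25],
    [0,0,0,0,0,0,0],
    [0,0,0,0,0,0,0.3]
  ]
}}

```text
clock: 21.15
ee_pos: [0.3919, -0.205, 0.1249]
eef_rot: [[-0.199, 0.979, -0.049], [0.98, 0.198, -0.02], [-0.01, -0.052, -0.999]]
ft_force: [0.2, 0.4, -0.0]
opening: 0.0552
```

Call:
{"name": "move_arm", "arguments": {
  "deltas": [
    [0,0,0,0,0,0,0.3],
    [0,0,-0.015,0,0,0,0.3],
    [0,0,-0.035,0,0,0,0.3],
    [0,0,-0.065,0,0,0,0.3],
    [0,0,-0.1,0,0,0,0.3]
  ]
}}

```text
clock: 21.65
ee_pos: [0.3966, -0.2027, 0.2264]
eef_rot: [[-0.199, 0.979, -0.049], [0.98, 0.198, -0.02], [-0.01, -0.052, -0.999]]
ft_force: [0.7, -0.1, 0.5]
opening: 0.0555
```

Call:
{"name": "move_arm", "arguments": {
  "deltas": [
    [0,0.02,-0.03,0,0,0,0.3],
    [0.03,0.02,-0.07,0,0,0,0.3],
    [0.07,0.02,-0.11,0,0,0,0.3],
    [0.11,0.02,-0.13,0,0,0,0.3],
    [0.14,0.02,-0.13,0,0,0,0.3]
  ]
}}

```text
clock: 22.15
ee_pos: [0.3942, -0.0572, 0.3586]
eef_rot: [[-0.199, 0.979, -0.044], [0.98, 0.198, -0.021], [-0.012, -0.047, -0.999]]
ft_force: [1.3, -0.2, -1.4]
opening: 0.0555
```

```bash
python3 look.py s8 scene 150 290 100 400 2; python3 look.py t8 top 130 300 130 430 2; python3 - <<'E'
from h import *
for n in("s8","t8"):
    W=np.load(n+".npz")["W"];m=(abs(W[...,0]-.389)<.04)&(abs(W[...,1]+.206)<.04)&(W[...,2]>.06)&(W[...,2]<.18)
    P=W[m]
    for a,b in((.06,.09),(.09,.12),(.12,.15),(.16,.18)):
        q=P[(P[:,2]>a)&(P[:,2]<b)];print(n,a,b,len(q),np.round(np.median(q,0),4) if len(q) else "")
a=cv2.imread("pics/s8.png");b=cv2.imread("pics/t8.png");cv2.imwrite("pics/both.png",np.vstack([a,b]))
st=arm.state();print({k:np.round(st[k],3).tolist() for k in("clock","ee_pos","ft_force","opening")})
E
```

```text
s8 0.06 0.09 62 [ 0.382  -0.2121  0.074 ]
s8 0.09 0.12 62 [ 0.3842 -0.212   0.1044]
s8 0.12 0.15 58 [ 0.3847 -0.2106  0.1362]
s8 0.16 0.18 50 [ 0.3896 -0.2078  0.1682]
t8 0.06 0.09 9 [ 0.3841 -0.1971  0.0666]
t8 0.09 0.12 10 [ 0.3832 -0.1983  0.1048]
t8 0.12 0.15 7 [ 0.3854 -0.1973  0.1364]
t8 0.16 0.18 52 [ 0.395  -0.2024  0.1673]
{'clock': 22.25, 'ee_pos': [0.394, -0.056, 0.356], 'ft_force': [-0.683, 0.31, -0.177], 'opening': 0.055}
```

View pics/both.png

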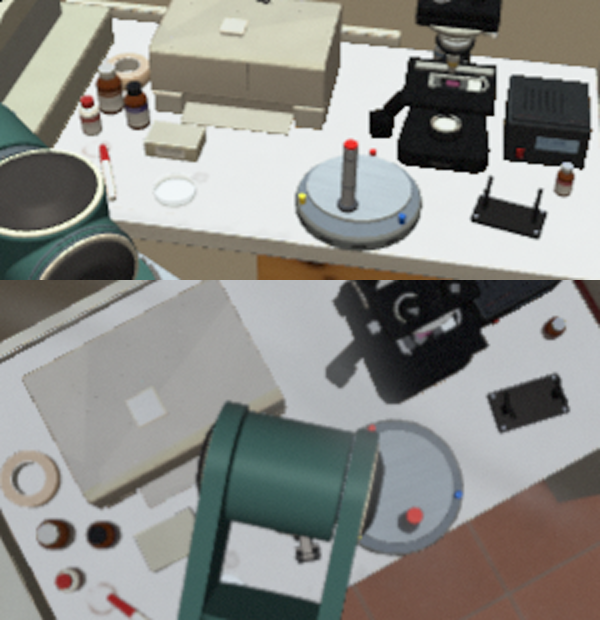

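The gauge stands free on the plate: scene cap at (350,146), foot at (347,203), and top-view cap at (414,516). The bystanders are in place and the arm is clear.

```bash
python3 -c "
from rig import arm
print(arm.hand_in())"
```

```text
the job is handed in; nothing more can be done
None
```

The gauge is standing free and upright on the plate at the high spot I worked out, and the job is handed in; hand-in gives no verdict. The clock stood at about 22 s of the 61 s allowed.

- **Standing and regrasp:** I took the gauge from the cradle, stood it upright on the worktop at (0.417, -0.030) and let go. I then gripped it again from above.
- **Touches:** The held gauge's foot touched the plate at red, yellow and blue in that order, with 6–8 N read at the wrist each time. The tool heights at contact were 119.9, 124.2 and 124.0 mm.
- **High side:** The touches give a slope of 2.99° (3° was stated), rising toward 201° in the world frame, which lies between the yellow and blue studs. A separate fit to the first depth image gave 2.86° toward 200°.
- **Final placing:** I tilted the gauge to match the plate, set its foot at about (0.389, -0.206), 55 mm from the centre, and let go. In the last top view the cap was at (0.395, -0.202, 0.167), within 2 mm of where it should be. It leans about 3° with the plate, inside the 0.12 rad limit.
- **Surroundings:** The last images showed all six bystanders where they started, and the arm was clear of everything. No check failed or disagreed.

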